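# Stopper the apothecary jar and secure it with the turnbutton

### The job

Close the open apothecary jar for carrying: take the tapered glass stopper from the pewter tile and lower it gently into the neck of the jar on the wooden stand, upright and fully home with its collar resting on the rim; do not drop it in. Then push the brass turnbutton round to its stop so that its bar lies over the stopper. Leave the other things on the counter where they are.

Things in the scene. Friction and masses are not known exactly. Their poses are not given: they have to be found in the camera images.
- stopper: Tapered cobalt glass stopper, its taper ground pale, 80 g, 70 mm tall, standing upright on the pewter tile. Origin at the centre of its small lower end, z up along its axis. Taper 23 mm across at the bottom to 31 mm at height 32 mm; collar 43 mm across from height 32 to 39 mm; round grip knob 25 mm across from height 47 to 70 mm.
- jar_mouth (a point): Centre of the rim of the open cobalt jar, fixed on a dark wooden stand; 118 mm above the counter. z up, x from the turnbutton's post to the jar. Neck 47 mm outside, 34 mm bore, 36 mm deep. Stopper home: collar on the rim, its origin 32 mm below this point, knob top 38 mm above. The brass post (14 mm thick) stands 75 mm from the jar's axis towards -x, the robot's side.
- turnbutton_pivot (a point): Pivot of the turnbutton on top of the post: on the vertical hinge axis, at the underside of the bar, 160 mm above the counter (4 mm above the top of the seated stopper).
- turnbutton_pin (a point): Upright push pin near the free end of the turnbutton, 10 mm thick, 100 mm from the pivot axis. This point is on the pin's axis 18 mm above the bar's underside; the bar is 6 mm thick and 14 mm wide, and the pin stands up to 30 mm above the bar's underside.
- turnbutton (a joint): Angle of the turnbutton, rad. 0: closed, against its stop, bar pointing from the post across the jar mouth (stand +x). Grows anticlockwise seen from above as the bar swings away, up to 2.0. Stiff hinge: it stays where it is left (about 1 N at the pin).
- tile: Pewter pill tile, fixed flat slab 150 x 150 x 8 mm; origin at the centre of its underside.
- closed_jar: Small cobalt jar with its stopper already in, 64 mm across, 104 mm tall, no stand; origin under its centre. Leave alone.
- dish: Chipped white porcelain dish, 92 mm across, 24 mm high; origin under its centre. Leave alone.
- pestle: Boxwood pestle lying on the counter, 124 mm long, 34 mm thick; origin on the counter under its middle, x along it. Leave alone.
Not all that is in view belongs to the job. Leave any orange or turquoise look-alike of the stopper alone. Of the things that look like the part that bears jar_mouth, the larger one is meant.

How it is judged:
By the outcome, as a careful person would: the job done as asked, in the order asked, and still so for the second after the job is handed in, with the robot touching nothing.
It also fails if it takes over 54 s, if anything falls off the work surface, if the arm or the gripper's body presses on something with over 40 N, if the wrist force passes 120 N, or if a joint passes its speed limit or range.

### The arm

A 6-joint arm with a two-finger parallel gripper is mounted at the origin on the work surface. World frame = base frame: x ahead of the robot, y to its left, z up, the work surface at z = 0. Lengths are in m, angles in rad, forces in N, time in s.
With the tool pointing down it reaches from about 0.275 to 0.75 m from the base axis. Payload 10.2 kg.
Tool frame: the origin (TCP) lies at the centre of the arm's flange, where the gripper is bolted on; the fingertips stand 173 mm ahead of it and the grasp point (between the pads) lies 155 mm ahead of it (manip.finger_overhang is the distance from the TCP to the fingertips, in m); z points along the fingers, y is the line along which they close (so a half turn about z gives the same grasp; the last joint's range is limited). The gripper opens to 85 mm and grips with 20 to 120 N. Pads are 22 mm wide; open, the fingers measure 114 mm over their backs; the gripper's body (76 mm by 85 mm) begins 54 mm behind the grasp point. The pads swing forward as they close: fully open they stand 13 mm farther back than shut.
Start: joints at [0.963, 0.313, 1.498, -0, 1.331, -0.223], TCP at [0.197, 0.487, 0.405] pointing down, gripper open.
Joint ranges: [-2.94, 2.94], [-0.97, 2.17], [0.19, 2.56], [-1.23, 4.37], [0.02, 3.11], [-2.88, 2.88]. Speed limits (rad/s): [2.39, 2.39, 3.01, 3.14, 3.14, 3.14].

### API

Orientations are given as a unit quaternion [w, x, y, z].
In Python, from rig import manip, hand, inverse_kinematics, cams, nets gives the robot as it stands. The module is installed in compiled form; this text tells all that it offers. Calls block until the motion is done:
- manip.movep(position, orientation): joint-space move of the TCP to a pose.
- manip.move_l(position, max_speed=0.15, rotation=None, contact_N=None): straight line of the TCP; rotation=None keeps the orientation; max_speed is the mean speed in m/s. With contact_N (N) it stops when the force on the tool has changed by that much, and returns True; else False.
- manip.set_joints(angles): joint-space move.
- hand.gripper_to(opening): opening from 0.0 (shut) to 1.0 (fully open); the grip force is fixed at half the most; returns when the fingers have stopped.
- manip.dwell(seconds).
- inverse_kinematics(position, orientation): joint angles nearest the present ones, or None.
- manip.read_state(): the state.
- cams.camera(name): name is "scene" or "top"; returns a dict with "pixels" (400x640x3 uint8, red, green, blue), "vfov" (degrees; the focal length in pixels is half the picture's height over the tangent of half this angle, whatever the lens; pixels are square), "cx", "cy" (the principal point, pixels), "R" (3x3) and "t" (3): a world point X has camera coordinates R X + t. Camera axes: x right, y down, z forward; pixel columns grow to the right and rows downward; lengths in m; the calibration is good to about 2 mm. A picture is of the moment at which its call begins. There is no depth.
A pose or a line that the arm cannot do raises manip.MotionError and nothing moves.
- manip.hand_in(): hands the job in; it is judged then, once.
Trained networks look in the newest picture that a camera, given by its name, has taken for a name from the list of things; names that differ only in an ending like _2 or _b are one class to them, and where a whole thing is asked for, a point or a joint stands for the part that bears it (a point fixed in the world has none). Each returns a list of dicts, best first, with "confidence" (0 to 1); they miss things now and then, are a little off and sometimes report something else, mostly with a low value. They report only what shows in the picture. A call takes as long as a camera call. They do not tell look-alikes from the thing itself.
- nets.silhouettes(camera, target): "pixels" (400x640 bool, what is visible of it) and "box" ([left, top, right, bottom] in pixels, round what is visible of it).
The state is a dict: "t": time; "q": joint angles; "qd": joint speeds; "effort": joint torques, N m; "ee_pos": TCP position; "orientation": TCP orientation; "wrist_force": force on the tool from outside, world axes, zero at the start; "ft_torque": the same for the moment, N m; "finger_gap": opening from 0.0 (shut) to 1.0 (fully open); "gripper_force": force on a finger pad.
Only numpy, scipy, OpenCV 4.12 (cv2) and the standard library are available. Lean on these libraries where they do the work, as an engineer would, in place of code of your own. Each camera call takes 0.05 s, during which the arm holds its last target. There are 200 camera calls.

## Working session

There is one attempt and no reset: what is moved stays moved. The work goes in short steps, each a Python script; the robot and the scene stay as the last script left them, time stands still between calls to the robot, and variables do not carry over. Pictures are saved under pics/ and viewed, at most 10 in all, crops included, and the job is handed in when it is done.

```bash
mkdir -p pics; cat > h.py <<'E'
from rig import manip, hand, inverse_kinematics, cams, nets
import numpy as np, cv2
def shot(n, f=None):
    c=cams.camera(n)
    if f: cv2.imwrite('pics/'+f, cv2.cvtColor(c['pixels'],cv2.COLOR_RGB2BGR))
    return c
def foc(c): return c['pixels'].shape[0]/2/np.tan(np.radians(c['vfov'])/2)
def proj(c,X):
    p=np.array(c['R'])@np.array(X)+np.array(c['t']); return np.array([c['cx'],c['cy']])+foc(c)*p[:2]/p[2]
def ray(c,uv):
    R=np.array(c['R']); d=R.T@np.array([(uv[0]-c['cx'])/foc(c),(uv[1]-c['cy'])/foc(c),1]); return -R.T@np.array(c['t']), d
def onz(c,uv,z):
    o,d=ray(c,uv); return o+d*(z-o[2])/d[2]
E
python3 - <<'E'
from h import *
for n in ('scene','top'):
    c=shot(n,n+'0.png'); print(n,c['vfov'],c['cx'],c['cy'],np.round(c['R'],3).tolist(),np.round(c['t'],3))
    for t in ('stopper','jar_mouth','turnbutton','turnbutton_pin','tile','closed_jar'):
        try:
            for r in nets.silhouettes(n,t):
                m=r['pixels']; ys,xs=np.nonzero(m); print(t,round(r['confidence'],2),r['box'],xs.mean().round(1),ys.mean().round(1),len(xs))
        except Exception as e: print(t,e)
print(manip.read_state()['t'])
E
```

```text
scene 56.212141590413665 316.61826379903744 199.00401521507743 [[-0.799, 0.601, -0.008], [0.508, 0.667, -0.545], [-0.322, -0.439, -0.839]] [ 0.44  -0.265  1.15 ]
stopper 0.82 [220.7, 183.7, 235.3, 207.4] 228.0 195.3 273
stopper 0.6 [206.6, 155.6, 221.2, 177.5] 212.4 165.7 270
stopper 0.51 [254.0, 153.3, 269.4, 172.8] 261.7 161.3 253
jar_mouth 0.85 [299.2, 208.2, 410.5, 295.0] 351.0 253.1 4577
jar_mouth 0.81 [317.8, 323.8, 393.8, 400.0] 355.4 359.4 2940
turnbutton 0.57 [367.6, 208.4, 413.2, 252.0] 390.0 228.6 471
turnbutton 0.54 [343.1, 329.3, 381.9, 361.6] 361.1 346.4 297
turnbutton_pin 0.79 [342.8, 329.6, 381.3, 361.9] 361.1 346.3 295
turnbutton_pin 0.67 [365.0, 205.6, 413.3, 252.3] 389.7 228.5 457
tile 0.84 [237.3, 139.4, 316.7, 193.4] 278.4 165.0 2175
closed_jar 0.68 [342.9, 150.7, 370.8, 186.1] 357.1 169.5 701
closed_jar 0.64 [366.5, 205.3, 414.6, 251.0] 390.5 229.3 470
top 56.25306646665333 312.1716504116415 198.27090763848673 [[0.009, -1.0, 0.003], [-0.993, -0.01, -0.116], [0.116, -0.002, -0.993]] [0.03  0.578 0.923]
stopper 0.65 [297.6, 204.3, 342.5, 217.2] 320.4 207.0 358
stopper 0.55 [417.9, 136.9, 429.3, 158.7] 422.9 149.6 226
stopper 0.55 [374.7, 136.0, 387.5, 155.3] 380.8 143.4 198
jar_mouth 0.8 [178.7, 119.5, 212.1, 179.7] 195.3 149.5 1728
jar_mouth 0.64 [200.7, 156.9, 289.9, 240.8] 261.5 200.7 3584
turnbutton 0.59 [203.2, 210.9, 260.8, 218.3] 230.9 214.3 363
turnbutton 0.45 [180.6, 121.7, 185.3, 155.8] 181.7 138.3 133
turnbutton_pin 0.93 [204.5, 209.0, 258.6, 218.5] 230.9 214.4 344
turnbutton_pin 0.45 [180.2, 122.8, 184.1, 158.5] 181.6 139.0 180
tile 0.77 [358.3, 177.8, 425.6, 245.1] 391.7 211.0 2849
tile 0.17 [302.8, 112.5, 337.8, 144.6] 319.6 127.7 881
closed_jar 0.64 [319.4, 250.8, 344.0, 280.8] 329.0 266.8 583
0.7
```

View pics/scene0.png

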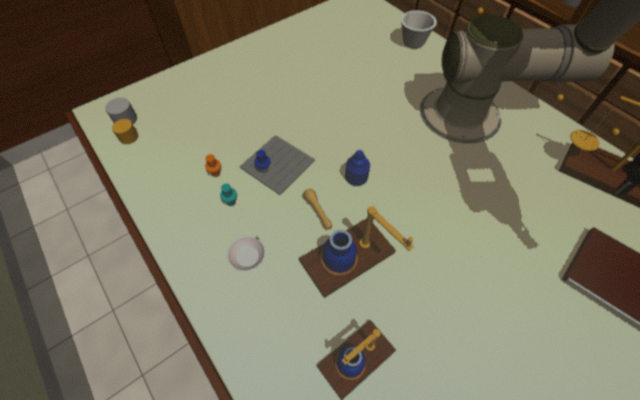

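View pics/top0.png

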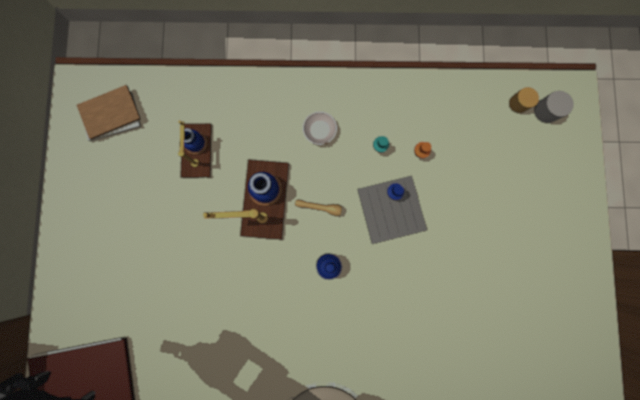

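The pictures show three stopper-like things. The orange one is at scene (213,165) and top (424,150), and the turquoise one at scene (229,194) and top (382,144). The cobalt one on the tile is at scene (262,161) and top (396,191), and it fits the description, so I choose it. The larger open jar is at scene (341,240) and top (263,187), with its bar swung away (pivot at top ~(262,216), pin end ~(208,215)). The smaller set at scene (352,360) is a decoy. Next is one close crop plus measurement.

```bash
python3 - <<'E'
from h import *
S=shot('scene');T=shot('top')
def crop(c,x,y,w,h): return cv2.resize(c['pixels'][y:y+h,x:x+w],(400,300),interpolation=cv2.INTER_CUBIC)
m=np.vstack([np.hstack([crop(S,240,145,40,30),crop(T,376,176,40,30)]),np.hstack([crop(S,320,198,100,75),crop(T,200,160,100,75)])])
m=np.clip(m.astype(float)*1.3,0,255).astype(np.uint8)
cv2.imwrite('pics/crop.png',m[:,:,::-1])
for n,c,(x,y,w,h) in (('S',S,(245,145,30,30)),('T',T,(380,176,32,30))):
    p=c['pixels'][y:y+h,x:x+w].astype(int); k=(p[...,2]>p[...,0]+35)
    ys,xs=np.nonzero(k); print(n,xs.min()+x,xs.max()+x,ys.min()+y,ys.max()+y,xs.mean()+x,ys.mean()+y,len(xs))
# triangulate via least squares
def tri(a,b):
    A=[];B=[]
    for c,uv in ((S,a),(T,b)):
        o,d=ray(c,uv); d/=np.linalg.norm(d); P=np.eye(3)-np.outer(d,d); A.append(P);B.append(P@o)
    return np.linalg.lstsq(np.vstack(A),np.hstack(B),rcond=None)[0]
print('stop',tri((262,160),(396.5,191.5)), 'mouth',tri((341,239),(263,185)),'piv',tri((371,211),(262,216)),'pin',tri((409,244),(208,215)))
print('mouth',onz(S,(341,239),.118),onz(T,(263,185),.118))
for r in nets.silhouettes('top','tile')[:1]:
    ys,xs=np.nonzero(r['pixels']); print('tile',onz(T,(xs.mean(),ys.mean()),.008))
print(inverse_kinematics([.5,0,.3],[0,1,0,0]))
E
```

```text
S 255 269 150 167 261.8933333333333 159.27333333333334 150
T 387 403 184 199 395.1207729468599 191.1256038647343 207
stop [ 0.5971729  -0.17986224  0.04096306] mouth [0.60018006 0.15306426 0.10279517] piv [0.52195508 0.151011   0.13853893] pin [0.52334656 0.26394853 0.16386096]
mouth [0.60510587 0.15915098 0.118     ] [0.59836593 0.15056529 0.118     ]
tile [ 0.5490013  -0.17302971  0.008     ]
[-2.34750155e-01  3.70100496e-01  1.71220642e+00 -4.44089210e-16
  1.05928573e+00  1.33604617e+00]
```

View pics/crop.png

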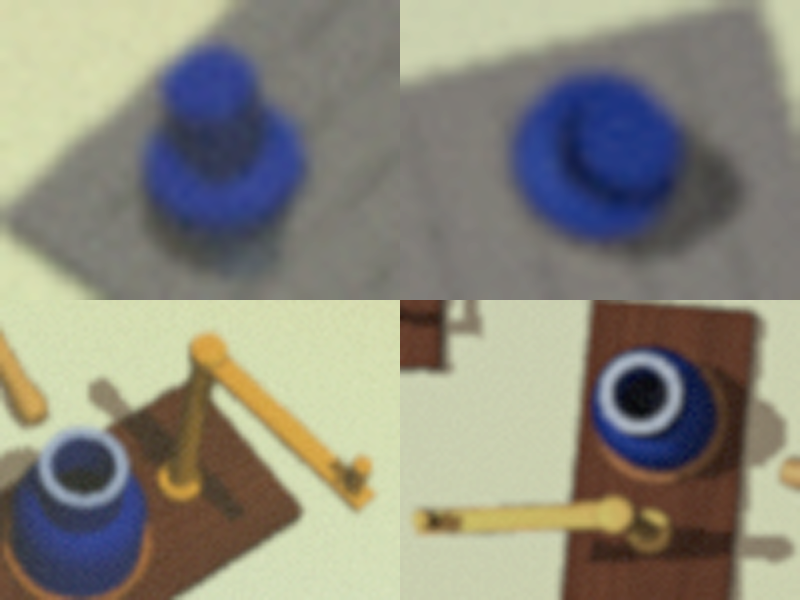

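The crop confirms the cobalt stopper standing on the tile. Its knob top is at scene (260.6,153.3) and top (398.5,188.8). The jar rim centre is at scene (340.5,239.7) and top (259.7,182.2). The hub is at scene (371.5,210) and top (253.2,213.2), and the pin is near scene (410,238) and top (206,214), so the bar is about 90° open. Now I'll compute the points at their known heights.

```bash
python3 - <<'E'
from h import *
S=shot('scene');T=shot('top')
p=lambda n,a,b,z:print(n,*( np.round(onz(c,u,z)[:2]*1000,1) for c,u in ((S,a),(T,b)) if u))
p('knob',(260.6,153.3),(398.5,188.8),.078)
p('collar',None,(395.3,191.1),.047)
p('mouth',(340.5,239.75),(259.75,182.25),.118)
p('hub',(371.5,210),(253.25,213.25),.166)
p('pin',(410,238),(206,214),.19)
# ellipse fit of pale rim
for n,c,(x,y,w,h) in (('S',S,(326,226,30,28)),('T',T,(246,168,30,30))):
    g=c['pixels'][y:y+h,x:x+w].astype(int); k=((g.min(2)>85)&(g[...,2]>g[...,0]+5)).astype(np.uint8)
    N,L,st,ce=cv2.connectedComponentsWithStats(k); i=1+np.argmax(st[1:,4]); k=(L==i).astype(np.uint8)
    cn=max(cv2.findContours(k,0,1)[0],key=len); e=cv2.fitEllipse(cn); u=np.array(e[0])+[x,y]
    print(n,e,st[i],u,np.round(onz(c,u,.118)*1000,1))
for r in nets.silhouettes('top','tile')[:1]:
    pass
for P in ([.52,.29,.172+.173],[.6,.15,.4],[.6,-.18,.35]): print(inverse_kinematics(P,[0,1,0,0]),inverse_kinematics(P,[0,0,1,0]))
E
```

```text
knob [ 600.8 -173.1] [ 598.3 -175.9]
collar [ 596.8 -175. ]
mouth [607.  159.9] [604.8 158.3]
hub [530.6 163. ] [528.3 164.1]
pin [525.8 262.6] [524.  260.6]
S ((14.425780296325684, 13.288147926330566), (18.678091049194336, 21.2592830657959), 93.5357666015625) [  4   4  22  20 150] [340.4257803  239.28814793] [606.5 158.9 118. ]
T ((13.490693092346191, 14.763431549072266), (19.282716751098633, 19.51520347595215), 74.1775894165039) [  4   5  20  20 168] [259.49069309 182.76343155] [603.6 158.9 118. ]
[ 3.12134691e-01  5.15486843e-01  1.35949214e+00 -4.44089210e-16
  1.26661367e+00  1.88293102e+00] [ 3.12134691e-01  5.15486843e-01  1.35949214e+00 -4.44089210e-16
  1.26661367e+00 -1.25866164e+00]
[ 5.58064353e-02  5.26271117e-01  1.19697173e+00 -4.44089210e-16
  1.41834981e+00  1.62660276e+00] [ 5.58064353e-02  5.26271117e-01  1.19697173e+00 -4.44089210e-16
  1.41834981e+00 -1.51498989e+00]
[-4.78198930e-01  5.79227357e-01  1.24311012e+00 -4.44089210e-16
  1.31925517e+00  1.09259740e+00] [-4.78198930e-01  5.79227357e-01  1.24311012e+00 -4.44089210e-16
  1.31925517e+00 -2.04899526e+00]
```

Both cameras agree to 2–3 mm. The hub–mouth distance is 76 mm and the hub–pin distance 98 mm, which fit the given sizes. Now the grasp.

```bash
python3 - <<'E'
from h import *
Q=[0,1,0,0]
manip.movep([.5988,-.1748,.42],Q)
hand.gripper_to(.7)
manip.move_l([.5988,-.1748,.25],.25)
print(manip.move_l([.5988,-.1748,.223],.06,contact_N=6))
hand.gripper_to(0.0)
s=manip.read_state(); print(s['t'],s['ee_pos'],s['finger_gap'],s['gripper_force'],s['wrist_force'])
manip.move_l([.5988,-.1748,.30],.1)
s=manip.read_state(); print(s['t'],s['finger_gap'],s['gripper_force'],s['wrist_force'])
S=shot('scene');T=shot('top')
def crop(c,x,y): return cv2.resize(c['pixels'][y:y+60,x:x+80],(400,300),interpolation=cv2.INTER_CUBIC)
a=proj(S,[.599,-.175,.12]);b=proj(T,[.599,-.175,.12]);print(a,b)
o=[(int(u[0])-40,int(u[1])-30) for u in (a,b)];print(o)
m=np.hstack([crop(S,*o[0]),crop(T,*o[1])]); m=np.clip(m*1.3,0,255).astype(np.uint8); cv2.imwrite('pics/g.png',m[:,:,::-1])
E
```

```text
False
5.9667 [ 0.59889134 -0.17483972  0.22347863] 0.269286714656961 58.91930208192207 [-0.48783043  0.23445277  3.26509906]
6.8833 0.27067285326212615 58.73815889353864 [-0.10496088 -0.23015055 -0.2582212 ]
[258.5603834  141.58217007] [402.28444563 185.94064473]
[(218, 111), (362, 155)]
```

View pics/g.png

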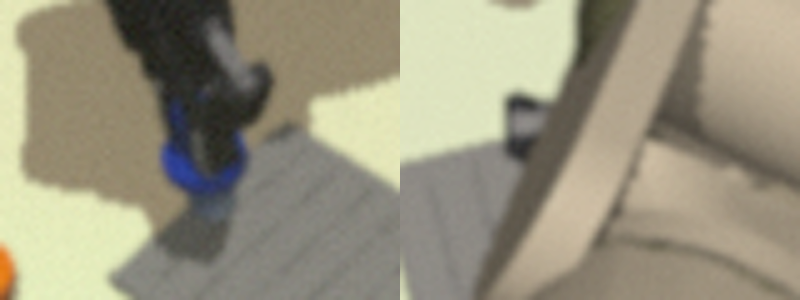

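The stopper is held upright, with its collar centre at scene (258.5,142), matching the tool axis within about 0.1 px. Next I carry it to just above the neck and check the alignment.

```bash
python3 - <<'E'
from h import *
Q=[0,1,0,0]; x,y=.6054,.1588
manip.move_l([.5988,-.1748,.42],.25)
manip.movep([x,y,.42],Q)
manip.move_l([x,y,.347],.15)
s=manip.read_state(); print(s['t'],s['ee_pos'],s['finger_gap'],s['wrist_force'])
S=shot('scene');T=shot('top')
for z in (.131,.163,.17,.118): print(z,proj(S,[x,y,z]),proj(T,[x,y,z]))
m=cv2.resize(S['pixels'][200:260,310:390],(800,600),interpolation=cv2.INTER_CUBIC); m=np.clip(m*1.4,0,255).astype(np.uint8); cv2.imwrite('pics/a.png',m[:,:,::-1])
E
```

```text
9.5083 [0.60570695 0.15834014 0.34797604] 0.26962664114446744 [ 0.51515428  0.19571695 -0.43147984]
0.131 [341.0739176 236.0997688] [258.78712491 181.0958959 ]
0.163 [341.81870354 228.71343831] [256.79190987 178.76289321]
0.17 [341.98879513 227.02657418] [256.33495205 178.22857296]
0.118 [340.78586037 238.95654385] [259.55633279 181.9953298 ]
```

View pics/a.png

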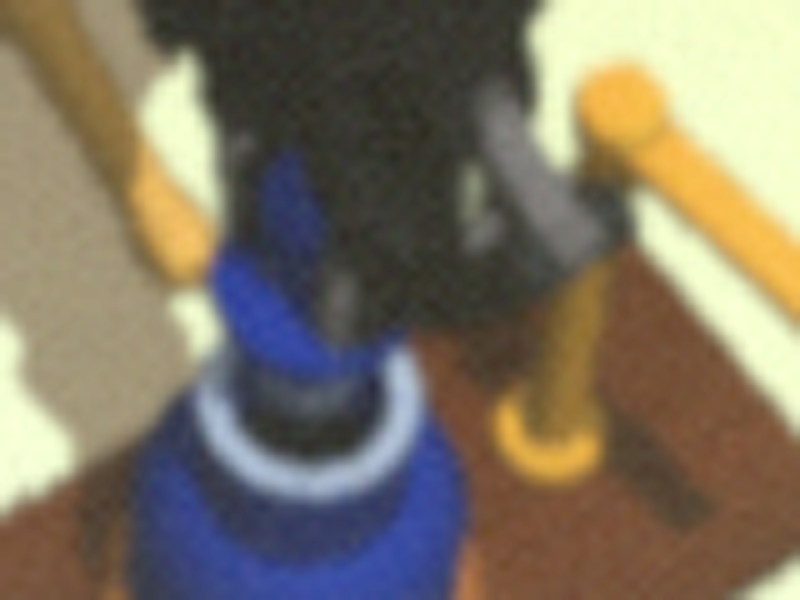

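The view shows the collar over the rim (rim centre crop (310,400) → scene (340.5,239.5)), but the near finger hides its right side and the edge could be slightly tilted. I'll overlay the model of an upright stopper to check this.

```bash
python3 - <<'E'
from h import *
fr=[shot('scene') for _ in range(6)];S=fr[0]
im=np.mean([f['pixels'] for f in fr],0)
s=manip.read_state(); x,y,zt=s['ee_pos']; print(s['ee_pos'],s['orientation'],s['ft_torque'])
X0,Y0=316,206;W,H=60,45;k=13
m=cv2.resize(np.clip(im[Y0:Y0+H,X0:X0+W]*1.5,0,255).astype(np.uint8),(W*k,H*k),interpolation=cv2.INTER_CUBIC)[:,:,::-1].copy()
def ring(cx,cy,z,r,col):
    p=np.array([proj(S,[cx+r*np.cos(a),cy+r*np.sin(a),z]) for a in np.linspace(0,2*np.pi,60)])
    cv2.polylines(m,[np.round((p-[X0,Y0]+.5)*k).astype(int)],True,col,1)
z0=zt-.2155
for h,r in ((.032,.0215),(.039,.0215),(.047,.0125),(.07,.0125),(0,.0115)): ring(x,y,z0+h,r,(0,255,255))
for r in (.0235,.017): ring(.6054,.1588,.118,r,(0,0,255))
cv2.imwrite('pics/b.png',m)
E
```

```text
[0.60540383 0.15882182 0.34732709] [-1.74384710e-05  9.99999964e-01  2.27021403e-05  2.66061237e-04] [-0.05541138 -0.02442239 -0.02329771]
```

View pics/b.png

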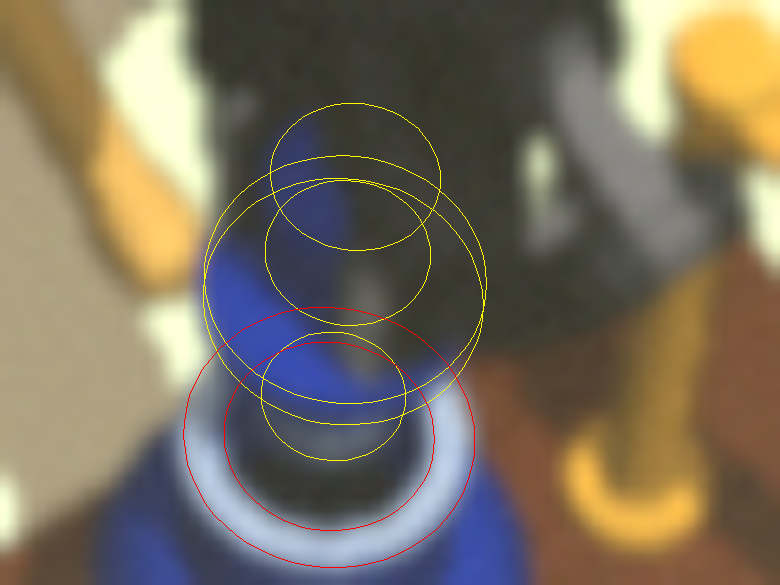

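The upright model matches the held stopper (left collar edge ~(195,275) against the model's 203) and the rim matches too, both shifted by under 1 mm. The stopper is upright and centred over the bore, so I lower it with a contact stop.

```bash
python3 - <<'E'
from h import *
x,y=.6054,.1588
r=manip.move_l([x,y,.306],.04,contact_N=4)
s=manip.read_state(); print(r,s['t'],s['ee_pos'],s['wrist_force'],s['ft_torque'])
if not r:
    r=manip.move_l([x,y,.297],.015,contact_N=4)
    s=manip.read_state(); print(r,s['t'],s['ee_pos'],s['wrist_force'],s['ft_torque'],s['finger_gap'])
E
```

```text
False 11.0833 [0.60544902 0.15880298 0.3063181 ] [-0.24102548  0.20630477 -0.98614153] [ 0.03192695 -0.01999564  0.01542561]
True 11.4917 [0.60542502 0.15877749 0.30154041] [-0.99755122  0.524989    5.08656271] [ 0.05521268  0.09910049 -0.01981999] 0.27622707943146263
```

Contact came at TCP z 0.3015, which is exactly the predicted seated height. I release, retreat above the pin, and check.

```bash
cat >> h.py <<'E'
P=np.array([.5295,.1635])
def pose(deg,z,r=.099):
    a=np.radians(deg); return [*(P+r*np.array([np.cos(a),np.sin(a)])),z],[0,np.cos(a/2),np.sin(a/2),0]
E
python3 - <<'E'
from h import *
hand.gripper_to(.55)
s=manip.read_state(); print(s['t'],s['wrist_force'])
manip.move_l([.6054,.1588,.33],.08); manip.move_l([.6054,.1588,.42],.25)
hand.gripper_to(.4)
manip.movep(*pose(92.6,.42)); 
s=manip.read_state(); print(s['t'],s['q'],s['finger_gap'])
fr=[shot('scene') for _ in range(3)];S=fr[0]; im=np.mean([f['pixels'] for f in fr],0)
X0,Y0=316,196;W,H=104,78;k=7.6
m=cv2.resize(np.clip(im[Y0:Y0+H,X0:X0+W]*1.4,0,255).astype(np.uint8),(790,592),interpolation=cv2.INTER_CUBIC)[:,:,::-1].copy()
def ring(cx,cy,z,r,col):
    p=np.array([proj(S,[cx+r*np.cos(a),cy+r*np.sin(a),z]) for a in np.linspace(0,2*np.pi,60)])
    cv2.polylines(m,[np.round((p-[X0,Y0]+.5)*k).astype(int)],True,col,1)
ring(.6054,.1588,.125,.0215,(0,255,255));ring(.6054,.1588,.156,.0125,(0,255,255))
ring(*pose(92.6,0)[0][:2],.19,.005,(0,0,255))
cv2.imwrite('pics/c.png',m)
E
```

```text
11.85 [-0.68857245 -0.62714237  0.21757375]
14.4417 [ 2.63625328e-01  4.41944186e-01  1.27433957e+00 -6.89206434e-05
  1.42539174e+00  2.19688994e-01] 0.4043763565683171
```

View pics/c.png

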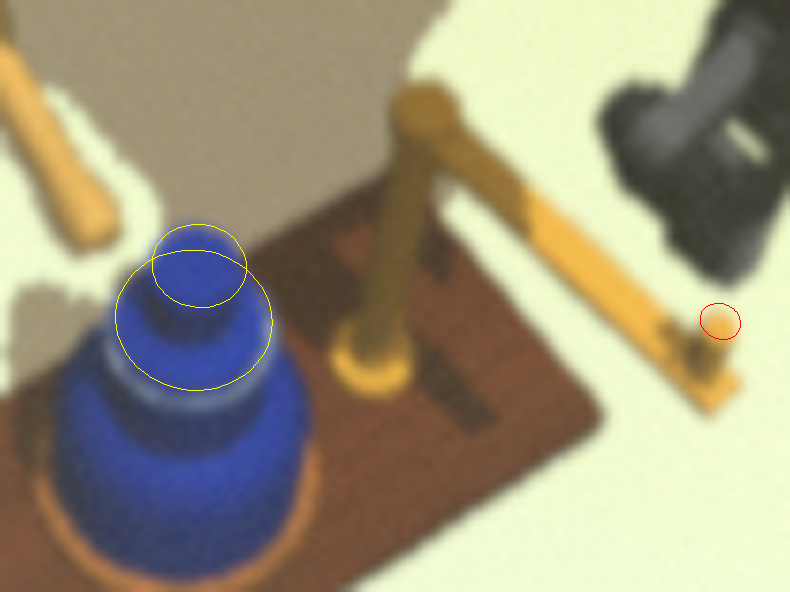

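The picture shows the stopper upright and home: knob top at crop (197,266) and collar on the rim at (195,325), both on the predicted rings. The pin top at (720,322) is also where predicted. Next I straddle the pin and swing the bar round.

```bash
python3 - <<'E'
from h import *
z=.173+.173
p,q=pose(92.6,z+.03); manip.move_l(p,.2)
p,q=pose(92.6,z); print('c',manip.move_l(p,.06,contact_N=5))
a=92.6; hit=False
while a>-16 and not hit:
    a-= 8 if a>8 else 2
    p,q=pose(a,z); hit=manip.move_l(p,.1 if a>8 else .04,rotation=q,contact_N=12 if a>8 else 6)
s=manip.read_state(); print(a,hit,s['t'],s['ee_pos'],s['wrist_force'])
S=shot('scene','d.png')
m=cv2.resize(S['pixels'][180:270,310:430],(800,600),interpolation=cv2.INTER_CUBIC); cv2.imwrite('pics/d.png',np.clip(m*1.4,0,255).astype(np.uint8)[:,:,::-1])
E
```

```text
c False
-17.400000000000006 False 21.7667 [0.62371103 0.14029925 0.34606579] [10.87216765 44.31373432 -4.28064146]
```

View pics/d.png

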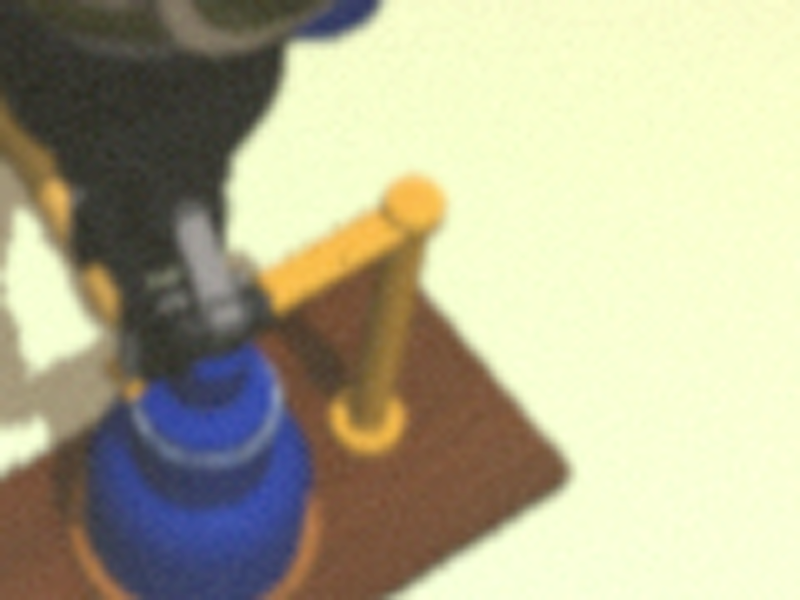

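The bar lies over the stopper and the push force has risen to 44 N, so it is against its stop. I back off to centre the fingers on the pin, lift clear, and check.

```bash
python3 - <<'E'
from h import *
z=.346
p,q=pose(-6.5,z); manip.move_l(p,.05,rotation=q)
s=manip.read_state(); print(s['wrist_force'])
p,_=pose(-6.5,.40); manip.move_l(p,.1)
p,_=pose(-6.5,.43); manip.move_l(p,.2)
manip.movep([.40,-.15,.43],[0,1,0,0])
s=manip.read_state(); print(s['t'],s['wrist_force'])
S=shot('scene');T=shot('top')
a=cv2.resize(S['pixels'][190:270,310:416],(400,300),interpolation=cv2.INTER_CUBIC);b=cv2.resize(T['pixels'][150:240,190:310],(400,300),interpolation=cv2.INTER_CUBIC)
w=cv2.resize(S['pixels'],(400,250));w2=cv2.resize(T['pixels'],(400,250))
m=np.vstack([np.hstack([a,b]),np.hstack([w,w2])]); cv2.imwrite('pics/e.png',np.clip(m*1.3,0,255).astype(np.uint8)[:,:,::-1])
c,u=T,None
for d in (0,-1.5,-3.5,-5.5): 
    pp=pose(d,0,.1)[0][:2]; print(d,proj(S,[*pp,.19]),proj(T,[*pp,.19]))
E
```

```text
[-0.57915974  0.19688797 -0.55727992]
24.7417 [ 1.04720003 -0.97187365  0.39246649]
0 [334.2565751  230.40637174] [253.10919338 165.61404322]
-1.5 [333.42130296 229.43486689] [254.32209148 165.64143577]
-3.5 [332.35638743 228.11598554] [255.93652522 165.72648627]
-5.5 [331.34821481 226.77201715] [257.54607542 165.86690387]
```

View pics/e.png

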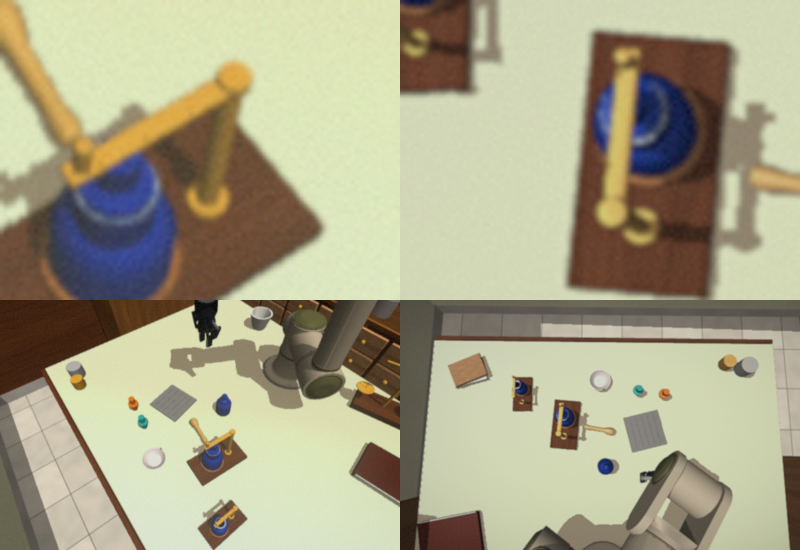

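The pin top is at top (257.6,165.4), a bar angle of about -5.5° in the world frame. That is parallel to the stand's edge, which is tilted about 5.6°, so the bar is closed on its stop over the upright, seated stopper. The other things are undisturbed and the robot is clear.

```bash
python3 -c "
from rig import manip
print(manip.hand_in())"
```

```text
the job is handed in; nothing more can be done
None
```

The stopper is seated upright in the large jar with its collar on the rim, the turnbutton is closed against its stop over it, and the job was handed in at about 25 s on the robot's clock.

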